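Hang the loaded dip basket on the hook of the cleaning pot

ROBOT

A 6-joint arm with a two-finger parallel gripper is mounted at the origin on a cart in front of the work surface, level with it; the furniture and walls round the work are solid. World frame = base frame: x ahead of the robot, y to its left, z up, the work surface at z = 0. Lengths are in m, angles in rad, forces in N, time in s.
With the tool pointing down it reaches from about 0.375 to 0.9 m from the base axis. Payload 3.1 kg.
Tool frame: the origin (TCP) lies midway between the tips of the shut fingers; the grasp point (between the pads) lies 19 mm behind it (manip.hold_point_z is the distance from the TCP to the grasp point, in m); x points along the fingers, y is the direction in which the jaws open and shut, and the axes are right-handed (so a half turn about x gives the same grasp; the last joint's range is limited). The gripper opens to 85 mm and grips with 20 to 120 N. Pads are 22 mm wide; open, the fingers measure 114 mm over their backs; the gripper's body (76 mm by 85 mm) begins 54 mm behind the grasp point. The pads swing forward as they close: fully open they stand 13 mm farther back than shut.
Start: joints at [1.157, 0.527, 1.433, -0, 1.181, -0.178], TCP at [0.146, 0.608, 0.231] pointing down, gripper open.
Joint ranges: [-3.08, 3.08], [-0.75, 2.2], [0.22, 2.44], [-1.43, 4.57], [0, 2.65], [-2.85, 2.85]. Speed limits (rad/s): [2.79, 2.79, 3.14, 3.14, 3.14, 3.14].

INTERFACE

Orientations are given as a unit quaternion [x, y, z, w].
In Python, from station import manip, snapshot gives the robot as it stands.
- The arm moves only by the shell command python3 -m crank 'ROWS' [FORCE]. ROWS is JSON, a list of rows, each a list of 5 numbers: the finger opening in m, from 0 to 0.0854, then the shift along the tool's x, y, z in m, then the turn about the tool's x in rad. In form: [[grip, tx, ty, tz, yaw], ...]. A call has 1 to 5 rows; each row shifts and turns the commanded pose from where the row before left it, along the tool's axes as they then stand; what a row does not reach is not made up. A row lasts 1/10 s, in which the tool goes at most 50 mm and 8.59 degrees, less where a joint would pass 70% of its speed; a pose out of reach is approached as far as the arm can. A call is refused whole if a number of a shift passes 0.05 or a number of a turn 0.15, either way. A call with a gripper value outside its range is refused whole. The fingers move at their own pace and stop on an object; FORCE is the grip in N (left out, the last holds). Time passes only in rows, so rows that do not move let the fingers close. It gives the time, the measured TCP pose, the force and the opening at its end, in the units of the state.
- manip.sense(): the state, without advancing time (a new reading comes with each control period).
- snapshot(name): name is "scene" or "top" or "wrist"; returns a dict with "image" (400x640x3 uint8, blue, green, red), "range_z" (400x640 float32, m along the optical axis (not along the pixel's ray), 0 where there is no reading), "vertical_fov" (degrees; the focal length in pixels is half the picture's height over the tangent of half this angle, whatever the lens; pixels are square), "cx", "cy" (the principal point, pixels), "distortion" ([k1, k2, p1, p2, k3] as OpenCV has them; the pictures are not rectified), "extrinsics" (4x4, takes a point from world to camera coordinates); the wrist camera has in their place "T_tool_cam" (4x4, takes a point from camera to tool coordinates, whose origin is the TCP and whose axes are the tool frame's). Camera axes: x right, y up, looking along -z (the intrinsics and any distortion apply to the point x, -y, -z); pixel columns grow to the right and rows downward; lengths in m; the calibration is good to about 2 mm. A picture is of the moment at which its call begins: read the wrist's pose just before it.
- manip.sign_off(): hands the job in, once; it reports no verdict.
The state is a dict: "t": time; "q": joint angles; "qd": joint speeds; "tau": joint torques, N m; "tcp_pos": TCP position; "tool_rot": TCP orientation; "force": force on the tool from outside, world axes, zero at the start; "ft_torque": the same for the moment, N m; "finger_gap": opening from 0.0 (shut) to 1.0 (fully open).
Only numpy, scipy, OpenCV 4.12 (cv2) and the standard library are available. Lean on these libraries where they do the work, as an engineer would, in place of code of your own. Each camera call takes 0.05 s, during which the arm holds its last target.

TASK

Turn the cover of the cleaning pot, which has a peg for this, until its opening is lined up under the hook, then hang the basket with the two couplings on the hook by the middle of its handle, so that it hangs level down through the opening into the chamber with both couplings still in it. Leave the cover lined up, and do not disturb the empty basket or the other things on the bench.

Things in the scene. Friction and masses are not known exactly. Their poses are not given: they have to be found in the camera images.
- cleaning_pot: the cleaning pot, a round steel pot bolted to the bench, 206 mm across; three sector chambers of 120 degrees, floor 10 mm above the bench, under a flat turning cover with its top at 62 mm. Origin on the pot's axis at bench height; +x points from the axis along the hook, z up. The hook's chamber spans 60 degrees either side of +x
- drain_hook: the fixed hook of 8 mm round bar in the vertical plane of the pot's +x: from a 14 mm column on the pot's axis a neck (top 166 mm above the bench) leads out, dips to a U-shaped seat and turns up to a tip 77 mm from the axis, 171 mm high. The seat's underside is 136 mm above the bench. The open side is outward (+x): the handle goes over the tip from outside, then down. Origin and axes as the pot's
- hook_seat (a point): where the middle of the handle's axis lies when the basket hangs: 60 mm from the pot's axis along the pot's +x, 149 mm above the bench, with 5 mm of play along x; axes as the pot's. The handle then lies along y, and the basket's underside is 34 mm above the bench, below the cover, clear of the chamber floor. Lowered outside the tip, the basket passes it with its middle 110 mm or more from the pot's axis
- turn_cover (a joint): angle of the flat aluminium cover about the pot's axis, counter-clockwise from above, range -0.6 to 2.2; at 0 its one sector opening (108 degrees wide, from the 20 mm radius hub to the rim) is centred under the hook. It stays where it is left (dry friction 0.12 N m, about 1 N at the peg)
- cover_peg (a point): middle of the black upright peg on the cover's lever, by which the cover is turned: about 15 mm thick, from 66 to 106 mm above the bench (this point at 86 mm), 118 mm from the pot's axis, 2.44 rad counter-clockwise of the opening's middle (at 2.443 + cover angle from the pot's +x)
- basket_handle (a point): middle of the handle of the basket that holds two couplings. The handle is a straight steel tube 9 mm thick, 72 mm long, along this point's x (z up), on a stiff upright bail; its axis is 115 mm above the basket's underside. The wire basket is 80 mm long (along x), 42 mm wide, 40 mm high, 0.25 kg loaded, alike either way round. The hook takes the middle of the handle: hold it some 24 mm to one side
- spare_basket_handle (a point): middle of the handle of a second basket of the same make, which is empty and stays where it is; same axes and sizes (handle axis 115 mm above the bench)
- load_a_center (a point): centre of a pale metal coupling standing in the loaded basket, 33 mm across, 46 mm high, z along its axis; its top is 48 mm above the basket's underside
- load_b_center (a point): centre of the other coupling in the loaded basket, of the same size
- lens_cleaner: a standing white squeeze bottle with a red pointed cap, 51 mm across, 132 mm high, behind the pot; origin at the centre of its underside
- torch: a black pocket torch standing on its end, 32 mm across, 100 mm high, behind the pot; origin at the centre of its underside
- adapter_a: a black adapter box, 44 x 91 x 26 mm, at the near corner of the bench; origin at the centre of its underside
- adapter_b: a black adapter box, 44 x 91 x 26 mm, beside the near corner of the bench; origin at the centre of its underside
- adapter_c: a black adapter box, 44 x 91 x 26 mm, at the right edge of the bench; origin at the centre of its underside
- coupling_x: a loose coupling like those in the basket, 33 mm across, 46 mm high, standing on the bench behind the pot; origin at the centre of its underside
There are look-alikes about, which are no part of the job. Leave any green look-alike of the part that bears load_a_center alone.

How it is judged:
On the way, in this order (a step that is already met when the one before it is completed fails the run):
1. the cover's opening is lined up under the hook, within 0.13 rad (value of joint turn_cover between -0.13 and 0.13 rad), for 0.3 s.
2. the basket's handle lies in the seat of the hook (distance between basket_handle and hook_seat below 0.016 m), for 0.2 s.
At the end, for the whole second after the job is handed in: The loaded basket hangs in the hook: handle middle within 16 mm of the seat point (8 mm in height), square to the hook within 0.35 rad, upright within 0.2 rad, both couplings in it; cover within 0.13 rad of lined up; empty basket and other listed things within 30 mm of their starts (all of step 1 and distance between basket_handle and hook_seat below 0.016 m and z of basket_handle in the frame of hook_seat between -0.008 and 0.008 m and angle between basket_handle's own z axis and vertical below 0.2 rad and angle between the x axis of basket_handle and the y axis of hook_seat, either way round below 0.35 rad and distance between each of load_a_center, load_b_center and basket_handle below 0.108 m and distance of each of spare_basket_handle, lens_cleaner, torch, adapter_a, adapter_b, adapter_c, coupling_x from where it was at the start of the episode below 0.03 m); the robot touches nothing.
It fails at once if a coupling falls out of the basket (distance between any of load_a_center, load_b_center and basket_handle above 0.14 m).
It fails at once if the empty basket is knocked over (angle between spare_basket_handle's own z axis and vertical above 0.5 rad).
It also fails if it takes over 61 s, if anything falls off the work surface, if the arm or the gripper's body presses on something with over 40 N, if the wrist force passes 120 N, or if a joint passes its speed limit or range.

## Working session

There is one attempt and no reset: what is moved stays moved. The work goes in short steps, Python scripts to look and compute and a shell command to move; the robot and the scene stay as the last step left them, time stands still between calls to the robot, and variables do not carry over. Pictures are saved under pics/ and viewed, and the job is handed in when it is done.

```bash
ls; mkdir -p pics
cat > h.py <<'E'
import numpy as np,cv2
from station import manip,snapshot
from scipy.spatial.transform import Rotation as R
def shot(name):
    s=manip.sense(); d=snapshot(name)
    if name=="wrist":
        T=np.eye(4);T[:3,:3]=R.from_quat(s["tool_rot"]).as_matrix();T[:3,3]=s["tcp_pos"]
        d["c2w"]=T@np.array(d["T_tool_cam"])
    else: d["c2w"]=np.linalg.inv(np.array(d["extrinsics"]))
    return d
def K(d):
    f=200/np.tan(np.radians(d["vertical_fov"])/2)
    return np.array([[f,0,d["cx"]],[0,f,d["cy"]],[0,0,1.]])
def cloud(d):
    h,w=d["range_z"].shape
    u,v=np.meshgrid(np.arange(w),np.arange(h))
    p=cv2.undistortPoints(np.stack([u,v],-1).reshape(-1,1,2).astype(np.float64),K(d),np.array(d["distortion"],float)).reshape(h,w,2)
    z=d["range_z"]
    P=np.stack([p[...,0]*z,-p[...,1]*z,-z],-1)
    W=P@d["c2w"][:3,:3].T+d["c2w"][:3,3]
    W[z==0]=np.nan
    return W
def proj(d,X):
    X=np.atleast_2d(X); M=np.linalg.inv(d["c2w"]); c=X@M[:3,:3].T+M[:3,3]
    c=c*[1,-1,-1]
    return cv2.projectPoints(c,np.zeros(3),np.zeros(3),K(d),np.array(d["distortion"],float))[0].reshape(-1,2)
def st():
    s=manip.sense(); print({k:np.round(s[k],4).tolist() for k in s})
E
python3 - <<'E'
from h import *
st(); print(manip.hold_point_z)
for n in ["scene","top","wrist"]:
    d=shot(n); cv2.imwrite(f"pics/{n}0.png",d["image"]); np.savez(f"{n}0.npz",W=cloud(d),im=d["image"])
    print(n,d["c2w"].round(3).tolist(),d["vertical_fov"])
E
```

```text
pics
{'t': 0.0, 'q': [1.1565, 0.5285, 1.4339, 0.0, 1.1814, -0.1785], 'qd': [-0.0002, -0.0008, 0.0009, -0.0022, 0.0008, -0.0009], 'tau': [-0.0001, -44.2363, -17.8019, -0.0003, 0.0085, -0.0], 'tcp_pos': [0.1457, 0.607, 0.2303], 'tool_rot': [0.0824, 0.7024, -0.0839, 0.702], 'force': [0.2302, 0.1088, -0.4945], 'ft_torque': [0.0031, 0.0097, -0.0033], 'finger_gap': 0.9969}
0.0187
scene [[-0.893, 0.28, -0.353, 0.23], [-0.45, -0.561, 0.695, 0.755], [-0.003, 0.779, 0.627, 0.667], [0.0, 0.0, 0.0, 1.0]] 49.16637848579601
top [[-0.015, 0.987, -0.16, 0.423], [-1.0, -0.014, 0.004, 0.134], [0.002, 0.16, 0.987, 1.025], [0.0, 0.0, 0.0, 1.0]] 54.96765609473477
wrist [[0.232, -0.924, -0.305, 0.067], [0.973, 0.22, 0.075, 0.626], [-0.002, -0.314, 0.949, 0.374], [0.0, 0.0, 0.0, 1.0]] 67.53837093347684
```

View pics/scene0.png

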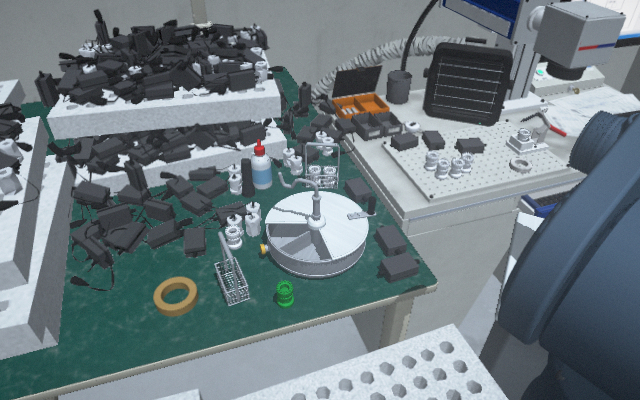

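View pics/top0.png

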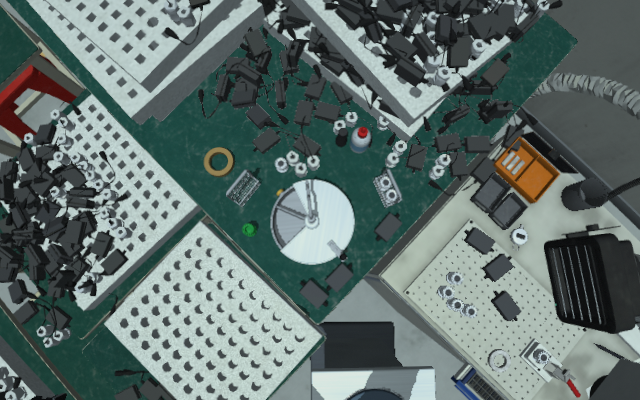

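View pics/wrist0.png

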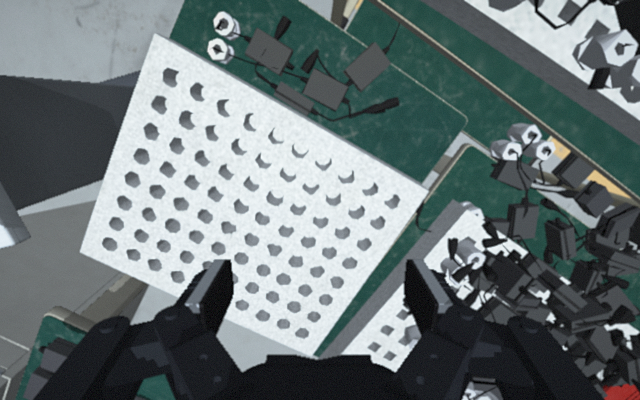

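The top view shows the pot at about (313,222), with the hook pointing up to about (311,182). The loaded basket is at (386,187) and the empty one at (243,187). The peg is near (343,255). I'll zoom in and measure.

Run:
```python
from h import *
z=np.load("top0.npz");W=z["W"];im=z["im"]
c=cv2.resize(im[150:300,220:420],None,fx=4,fy=4,interpolation=cv2.INTER_CUBIC);cv2.imwrite("pics/topz.png",c)
z=np.load("scene0.npz");im2=z["im"]
cv2.imwrite("pics/scenez.png",cv2.resize(im2[130:310,200:420],None,fx=3.6,fy=3.3,interpolation=cv2.INTER_CUBIC))
for (u,v) in [(313,222),(290,240),(330,235),(345,257),(341,250),(311,190),(386,187),(386,180),(243,187),(361,140)]:
    print((u,v),W[v,u].round(3))
z2=np.load("scene0.npz")["W"]
# pot: cover points by height from both
for n,w in (("top",W),("scene",z2)):
    m=(abs(w[...,2]-0.062)<0.005)&(w[...,0]>0.2)&(w[...,0]<0.6)&(abs(w[...,1])<0.3)
    P=w[m]; print(n,m.sum(),np.nanpercentile(P[:,0],[1,50,99]),np.nanpercentile(P[:,1],[1,50,99]))
```

```text
(313, 222) [0.522 0.148 0.099]
(290, 240) [0.485 0.211 0.009]
(330, 235) [0.493 0.106 0.062]
(345, 257) [0.437 0.073 0.108]
(341, 250) [0.455 0.08  0.06 ]
(311, 190) [0.608 0.153 0.062]
(386, 187) [ 0.616 -0.041  0.05 ]
(386, 180) [ 0.637 -0.044  0.038]
(243, 187) [0.631 0.339 0.002]
(361, 140) [0.731 0.024 0.088]
top 3602 [0.29637007 0.49411277 0.59769308] [-0.24004788  0.1154721   0.24738685]
scene 3581 [0.29542362 0.48468034 0.598299  ] [-0.23463443  0.12821171  0.25121013]
```

View pics/topz.png

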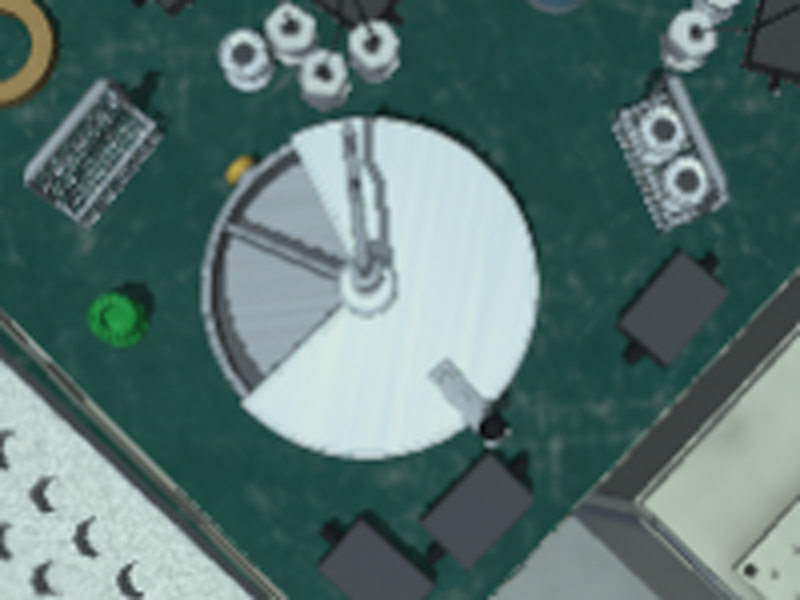

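View pics/scenez.png

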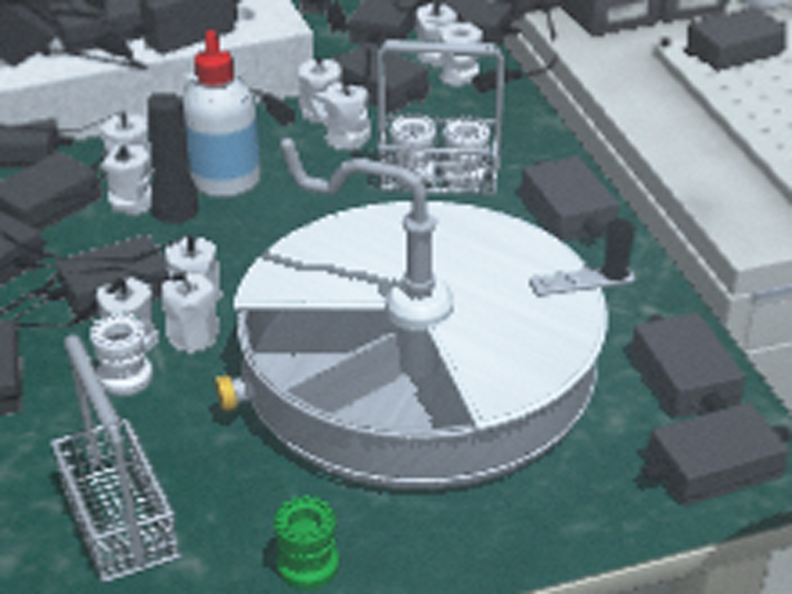

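The zoomed views show the peg near the right-rear rim, and the loaded basket with its two couplings and handle bar. The hook points along roughly +x. Next I'll fit positions from the depth clouds.

Run:
```python
from h import *
from scipy.optimize import least_squares
C=np.concatenate([np.load(f"{n}0.npz")["W"].reshape(-1,3) for n in("top","scene")])
S=np.concatenate([np.full(256000,i) for i in (0,1)])
k=~np.isnan(C[:,0]);C=C[k];S=S[k]
c0=np.array([.52,.15])
r=np.hypot(*(C[:,:2]-c0).T)
# cover circle: boundary per angle
for s in (0,1):
    m=(S==s)&(abs(C[:,2]-.062)<.005)&(r<.115); P=C[m]
    a=np.arctan2(P[:,1]-c0[1],P[:,0]-c0[0]); rr=r[m]
    B=[]
    for b in np.arange(-np.pi,np.pi,.06):
        j=(a>=b)&(a<b+.06)
        if j.sum()>4:
            i=np.argsort(rr[j])[-2:]; 
            if rr[j][i].min()>.09:B.append(P[j][i].mean(0))
    B=np.array(B)
    f=least_squares(lambda p:np.hypot(B[:,0]-p[0],B[:,1]-p[1])-p[2],[.52,.15,.1],loss='soft_l1',f_scale=.002)
    print("cover",s,f.x,len(B), P[:,2].mean())
# Hook
for s in (0,1):
    m=(S==s)&(C[:,2]>.125)&(C[:,2]<.18)&(r<.1); P=C[m]; print("hook",s,len(P)); print(P[np.argsort(P[:,0])][::max(1,len(P)//12)].round(3))
    m=(S==s)&(C[:,2]>.07)&(C[:,2]<.125)&(r<.145)&(r>.08); P=C[m]; print("peg",s,len(P),P.mean(0).round(4),P.min(0).round(3),P.max(0).round(3))
    for nm,q in (("loaded",(.62,-.04)),("spare",(.63,.33))):
        m=(S==s)&(C[:,2]>.095)&(C[:,2]<.13)&(np.hypot(C[:,0]-q[0],C[:,1]-q[1])<.09);P=C[m]
        if len(P)>5:
            o=P[:,:2].mean(0);u=np.linalg.svd(P[:,:2]-o)[2][0];t=(P[:,:2]-o)@u
            print(nm,s,len(P),o,"mid",o+u*(t.min()+t.max())/2,"len",np.ptp(t),"ang",np.arctan2(u[1],u[0]),np.percentile(P[:,2],[5,50,95]))
```

```text
cover 0 [0.52936293 0.15099486 0.10493759] 82 0.06298953675892877
cover 1 [0.52672822 0.15242542 0.10567541] 92 0.06266537114124224
hook 0 164
[[0.521 0.155 0.134]
 [0.525 0.15  0.137]
 [0.528 0.143 0.132]
 [0.532 0.151 0.163]
 [0.536 0.149 0.164]
 [0.544 0.153 0.17 ]
 [0.554 0.156 0.168]
 [0.561 0.158 0.167]
 [0.57  0.156 0.164]
 [0.581 0.161 0.145]
 [0.59  0.156 0.146]
 [0.598 0.163 0.152]
 [0.604 0.162 0.171]]
peg 0 39 [0.4409 0.0811 0.0997] [0.433 0.073 0.07 ] [0.46  0.095 0.111]
loaded 0 125 [ 0.61181282 -0.04743666] mid [ 0.61201552 -0.047353  ] len 0.08339905064112454 ang -2.750137299033252 [0.10909413 0.11918451 0.12198769]
spare 0 130 [0.61983347 0.33168923] mid [0.61945434 0.33199337] len 0.08368752232314018 ang 2.465505403152859 [0.10665636 0.11958963 0.12236   ]
hook 1 296
[[0.519 0.154 0.131]
 [0.524 0.156 0.142]
 [0.526 0.156 0.15 ]
 [0.529 0.155 0.162]
 [0.533 0.157 0.157]
 [0.541 0.158 0.162]
 [0.553 0.159 0.164]
 [0.564 0.159 0.161]
 [0.573 0.16  0.148]
 [0.583 0.163 0.144]
 [0.595 0.157 0.144]
 [0.6   0.164 0.152]
 [0.604 0.163 0.169]]
peg 1 124 [0.4364 0.082  0.0916] [0.429 0.072 0.07 ] [0.458 0.096 0.108]
loaded 1 150 [ 0.61115955 -0.04629183] mid [ 0.61083601 -0.0464194 ] len 0.08180750339117561 ang -2.7659983365072844 [0.10015521 0.11724227 0.12086404]
spare 1 183 [0.61242379 0.33954018] mid [0.61755564 0.33549348] len 0.08303127601576557 ang 2.4738746444530886 [0.10428593 0.11860816 0.12081942]
```

```bash
cat >> h.py <<'E'
def yaw():
    s=manip.sense();M=R.from_quat(s["tool_rot"]).as_matrix()
    return np.arctan2(M[1,1],M[0,1])
def to(x,y,z,psi=None,pos=None,y0=None):
    """total shift in tool axes (after turning first), and yaw turn"""
    s=manip.sense();p=np.array(s["tcp_pos"]) if pos is None else np.array(pos)
    a=yaw() if y0 is None else y0
    if psi is None: psi=a
    d=np.array([x,y,z])-p
    dpsi=(psi-a+np.pi)%(2*np.pi)-np.pi
    ty=np.array([np.cos(psi),np.sin(psi)]); tz=np.array([np.sin(psi),-np.cos(psi)]) # z = x cross y, x=down
    return dict(yaw=round(-dpsi,4),tx=round(-d[2],4),ty=round(d[:2]@ty,4),tz=round(d[:2]@tz,4))
E
python3 - <<'E'
from h import *
s=manip.sense();M=R.from_quat(s["tool_rot"]).as_matrix();print(M.round(3),yaw())
W=np.concatenate([np.load(f"{n}0.npz")["W"].reshape(-1,3) for n in("top","scene")]);W=W[~np.isnan(W[:,0])]
a=np.array([.146,.607]);b=np.array([.437,.081]);u=(b-a)/np.linalg.norm(b-a)
t=(W[:,:2]-a)@u; d=abs((W[:,:2]-a)@np.array([-u[1],u[0]]))
for k in np.arange(0,.6,.05):
    m=(t>k)&(t<k+.05)&(d<.1); print(round(k,2),W[m,2].max().round(3) if m.any() else None)
# obstacles around +x of pot
for x in np.arange(.6,.8,.02):
    print(round(x,2),[ (round(float(np.percentile(W[m,2],98)),3) if m.sum()>3 else None) for y in np.arange(-.1,.3,.04) for m in [(abs(W[:,0]-x-.01)<.01)&(abs(W[:,1]-y-.02)<.02)]])
E
```

```text
[[-0.001  0.234  0.972]
 [-0.002  0.972 -0.234]
 [-1.    -0.002 -0.   ]] 1.3350214990609752
0.0 0.581
0.05 0.585
0.1 -0.11
0.15 -0.11
0.2 -0.11
0.25 -0.109
0.3 -0.11
0.35 -0.001
0.4 0.007
0.45 0.068
0.5 0.068
0.55 0.108
0.6 [0.049, 0.121, 0.005, 0.005, 0.066, 0.066, 0.17, 0.066, 0.057, 0.004]
0.62 [0.036, 0.121, 0.042, 0.004, 0.041, 0.066, 0.066, 0.066, 0.005, 0.041]
0.64 [0.004, 0.12, 0.014, 0.005, 0.004, 0.004, 0.043, 0.043, 0.004, 0.011]
0.66 [0.039, 0.035, 0.004, 0.005, 0.004, 0.041, 0.046, 0.046, 0.046, 0.005]
0.68 [0.053, 0.045, 0.005, 0.004, 0.004, 0.045, 0.055, 0.048, 0.047, 0.005]
0.7 [0.046, 0.044, 0.021, 0.072, 0.003, 0.035, 0.045, 0.054, 0.003, 0.008]
0.72 [0.047, 0.004, 0.11, 0.113, 0.095, 0.029, 0.033, 0.03, 0.004, 0.029]
0.74 [0.201, 0.014, 0.116, 0.132, 0.102, 0.028, 0.031, 0.03, 0.03, 0.03]
0.76 [0.201, 0.197, 0.014, 0.087, 0.079, 0.004, 0.031, 0.027, 0.029, 0.031]
0.78 [0.201, 0.2, 0.007, 0.044, 0.048, 0.005, 0.03, 0.017, 0.025, 0.049]
0.8 [0.203, 0.201, 0.027, 0.047, 0.041, 0.028, 0.03, 0.029, 0.018, 0.05]
```

```bash
python3 -m crank '[[0.05,0,0,0,-0.15],[0.05,0,0,0,-0.15],[0.05,0,0,0,-0.15],[0.05,0,0,0,-0.15],[0.05,0,0,0,-0.15]]' 60; python3 -m crank '[[0.05,0,0,0,-0.15],[0.05,0,0,0,0]]'; python3 -c "
from h import *
print(yaw(),to(.437,.081,.16,yaw()))"
```

```text
t: 0.65
tcp_pos: [0.1458, 0.6074, 0.2309]
tool_rot: [-0.182, 0.684, 0.182, 0.683]
force: [0.0, -0.9, -0.9]
finger_gap: 0.583
t: 0.85
tcp_pos: [0.1458, 0.6074, 0.2309]
tool_rot: [-0.231, 0.669, 0.23, 0.668]
force: [-0.1, 0.7, -0.2]
finger_gap: 0.581
2.234763566144646 {'yaw': np.float64(-0.0), 'tx': np.float64(0.0709), 'ty': np.float64(-0.594), 'tz': np.float64(-0.0951)}
```

```bash
for i in 1 2; do python3 -m crank '[[0.05,0.003,-0.042,-0.0068,0],[0.05,0.003,-0.042,-0.0068,0],[0.05,0.003,-0.042,-0.0068,0],[0.05,0.003,-0.042,-0.0068,0],[0.05,0.003,-0.042,-0.0068,0]]'; done;  python3 -m crank '[[0.05,0.003,-0.042,-0.0068,0],[0.05,0.003,-0.042,-0.0068,0],[0.05,0.003,-0.042,-0.0068,0],[0.05,0,0,0,0]]'
python3 - <<'E'
from h import *
print(yaw(),to(.437,.081,.16,yaw()))
d=shot("wrist");cv2.imwrite("pics/w1.png",d["image"]);W=cloud(d)
np.savez("w1.npz",W=W)
m=(W[...,2]>.085)&(W[...,2]<.115)&(np.hypot(W[...,0]-.437,W[...,1]-.081)<.04)
P=W[m];print(len(P),P.mean(0),P.min(0),P.max(0))
E
```

```text
t: 1.35
tcp_pos: [0.2491, 0.4199, 0.2162]
tool_rot: [-0.23, 0.669, 0.23, 0.669]
force: [0.6, 1.3, 0.2]
finger_gap: 0.586
t: 1.85
tcp_pos: [0.352, 0.2336, 0.2014]
tool_rot: [-0.229, 0.669, 0.229, 0.669]
force: [0.2, -0.5, 1.0]
finger_gap: 0.588
t: 2.25
tcp_pos: [0.4167, 0.1195, 0.1924]
tool_rot: [-0.228, 0.669, 0.226, 0.671]
force: [-0.0, 0.3, 0.7]
finger_gap: 0.585
2.22508093926493 {'yaw': np.float64(-0.0), 'tx': np.float64(0.0324), 'ty': np.float64(-0.0429), 'tz': np.float64(-0.0073)}
375 [0.43583588 0.07668165 0.10302347] [0.42979802 0.06882809 0.0857196 ] [0.44503926 0.08481507 0.10771745]
```

View pics/w1.png

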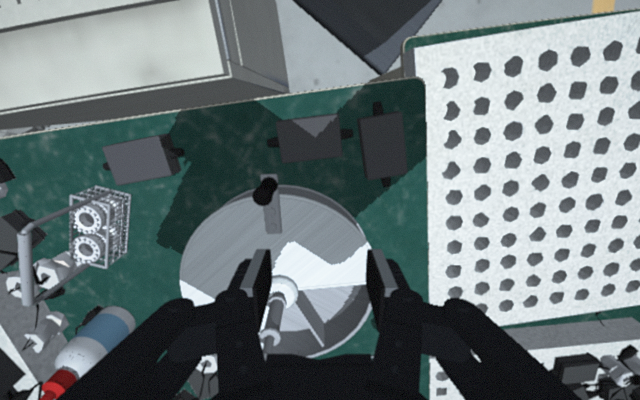

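The wrist view shows the black peg top at about (264,190). Its centre comes out at (0.437, 0.077–0.080), which agrees with the other cameras.

```bash
python3 -m crank '[[0.05,0,-0.022,-0.0037,0],[0.05,0,-0.022,-0.0037,0],[0.05,0.03,0,0,0],[0.05,0.03,0,0,0],[0.05,0,0,0,0]]'; python3 -c "
from h import *
print(yaw(),to(.437,.078,.08,yaw()))"
```

```text
t: 2.8
tcp_pos: [0.431, 0.0851, 0.1299]
tool_rot: [-0.229, 0.671, 0.231, 0.666]
force: [-1.7, 0.0, 0.7]
finger_gap: 0.584
2.234028665927773 {'yaw': np.float64(-0.0), 'tx': np.float64(0.0499), 'ty': np.float64(-0.0093), 'tz': np.float64(0.0004)}
```

```bash
python3 -m crank '[[0.05,0.0,-0.007,0,0],[0.05,0.025,0,0,0],[0.05,0.025,0,0,0],[0.028,0,0,0,0],[0.028,0,0,0,0]]'
python3 - <<'E'
from h import *
print(yaw(),to(.437,.078,.08,yaw()))
d=shot("wrist");cv2.imwrite("pics/w2.png",d["image"])
# plan the arc: pot centre c, radius .118, from phi0; print rows
c=np.array([.528,.152]);s=manip.sense();p=np.array(s["tcp_pos"][:2]);psi=yaw()
ph=np.arctan2(*(p-c)[::-1])%(2*np.pi);r=np.linalg.norm(p-c);print("phi",ph,r)
E
```

```text
t: 3.3
tcp_pos: [0.4393, 0.0787, 0.0834]
tool_rot: [-0.231, 0.668, 0.23, 0.669]
force: [0.9, -0.4, 0.6]
finger_gap: 0.33
2.235158081620098 {'yaw': np.float64(-0.0), 'tx': np.float64(0.0034), 'ty': np.float64(0.0009), 'tz': np.float64(-0.0023)}
phi 3.8341101012960395 0.11483540397801063
```

View pics/w2.png

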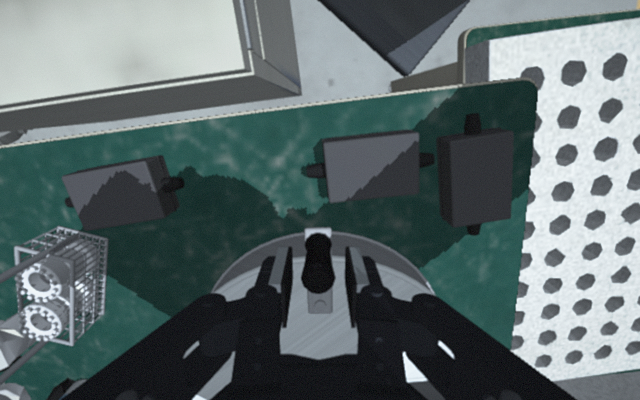

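The peg, at about (318,260), is between the fingers. I'll sweep it clockwise along the arc.

```bash
for i in 1 2; do python3 -m crank '[[0.028,0,0.0118,0.0006,0.1],[0.028,0,0.0118,0.0006,0.1],[0.028,0,0.0118,0.0006,0.1],[0.028,0,0.0118,0.0006,0.1],[0.028,0,0.0118,0.0006,0.1]]'; done
python3 - <<'E'
from h import *
c=np.array([.528,.152]);s=manip.sense();p=np.array(s["tcp_pos"][:2]);psi=yaw()
ph=np.arctan2(*(p-c)[::-1])%(2*np.pi);r=np.linalg.norm(p-c);print("phi",ph,r,psi)
d=shot("wrist");cv2.imwrite("pics/w3.png",d["image"])
d=shot("top");cv2.imwrite("pics/t3.png",cv2.resize(d["image"][150:300,220:420],None,fx=4,fy=4))
E
```

```text
t: 3.85
tcp_pos: [0.4158, 0.1324, 0.0841]
tool_rot: [-0.057, 0.704, 0.056, 0.706]
force: [-0.1, -0.7, -0.9]
finger_gap: 0.329
t: 4.35
tcp_pos: [0.4203, 0.1909, 0.0841]
tool_rot: [0.12, 0.696, -0.119, 0.697]
force: [-1.4, -1.1, -0.4]
finger_gap: 0.328
phi 2.7949874827439753 0.11454744489969784 1.2313383342733084
```

View pics/w3.png

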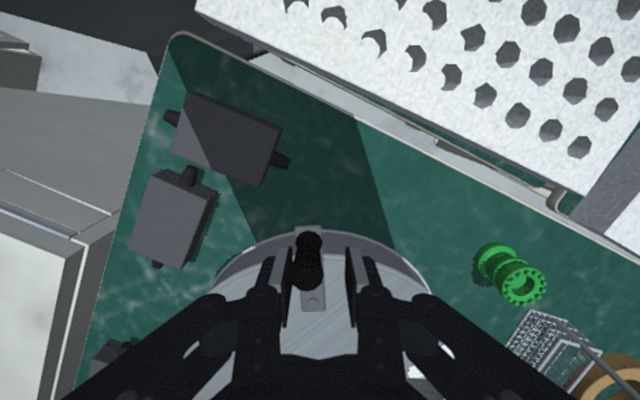

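View pics/t3.png

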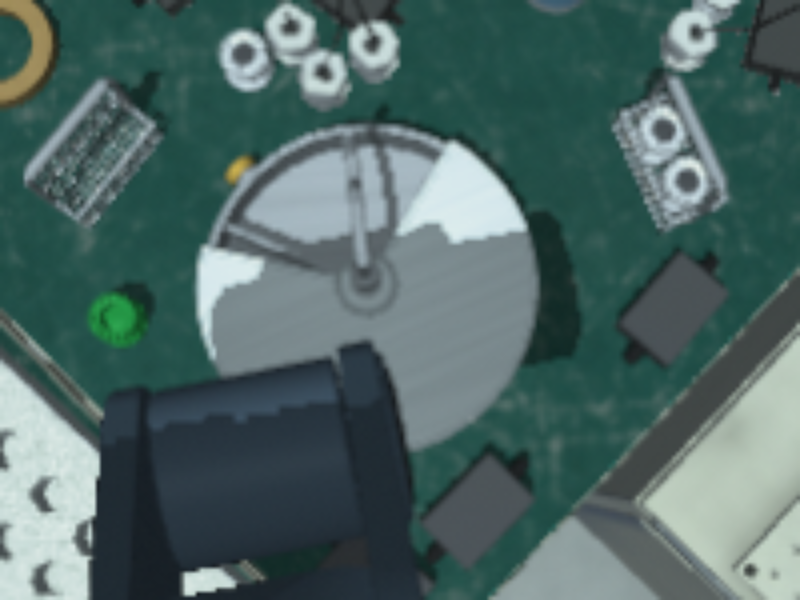

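The peg follows the left finger and the opening is almost under the hook. I'll measure the opening and the hook direction.

```bash
cat > m.py <<'E'
from h import *
c=np.array([.528,.152])
Ws=[cloud(shot("top")),cloud(shot("scene"))]
ang=np.arange(-np.pi,np.pi,.02)
for n,w in zip(("top","scene"),Ws):
    w=w.reshape(-1,3);w=w[~np.isnan(w[:,0])]
    v=w[:,:2]-c;r=np.hypot(*v.T);a=np.arctan2(v[:,1],v[:,0])
    m=(r>.055)&(r<.09)&(w[:,2]<.068)
    low=m&(w[:,2]<.045); hi=m&(w[:,2]>.055)
    al=np.sort(a[low]); print(n,"low",np.percentile(al,[0.5,2,50,98,99.5]).round(3))
    h,_=np.histogram(a[low],bins=np.arange(-1.4,1.8,.08));g,_=np.histogram(a[hi],bins=np.arange(-1.4,1.8,.08))
    print([(round(-1.4+.08*i+.04,2),int(x),int(y)) for i,(x,y) in enumerate(zip(h,g))])
    k=(w[:,2]>.125)&(w[:,2]<.19)&(r<.1)&(r>.04); P=v[k]; u=np.linalg.svd(P-P.mean(0))[2][0]
    print("hook dir fit",np.arctan(u[1]/u[0]),"mean ang",np.arctan2(*P.mean(0)[::-1]), "tip",w[k][np.argmax(r[k])])
    k=(w[:,2]>.075)&(w[:,2]<.2)&(r<.012)
    print("column",w[k].mean(0),k.sum())
E
python3 m.py
```

```text
top low [-0.466 -0.439  0.42   1.189  1.217]
[(-1.36, 0, 34), (-1.28, 0, 32), (-1.2, 0, 31), (-1.12, 0, 33), (-1.04, 0, 30), (-0.96, 0, 31), (-0.88, 0, 31), (-0.8, 0, 31), (-0.72, 0, 33), (-0.64, 0, 29), (-0.56, 0, 30), (-0.48, 10, 1), (-0.4, 28, 0), (-0.32, 29, 0), (-0.24, 27, 0), (-0.16, 28, 0), (-0.08, 32, 0), (0.0, 23, 0), (0.08, 2, 0), (0.16, 8, 0), (0.24, 29, 0), (0.32, 28, 0), (0.4, 27, 0), (0.48, 30, 0), (0.56, 29, 0), (0.64, 28, 0), (0.72, 29, 0), (0.8, 26, 0), (0.88, 29, 0), (0.96, 29, 0), (1.04, 21, 0), (1.12, 11, 0), (1.2, 27, 0), (1.28, 0, 7), (1.36, 0, 32), (1.44, 0, 30), (1.52, 0, 34), (1.6, 0, 30), (1.68, 0, 31)]
hook dir fit 0.09637418505878313 mean ang 0.09462780864740476 tip [0.60887228 0.15955251 0.1689044 ]
column [0.52721128 0.1516011  0.12444657] 88
scene low [-0.849 -0.805 -0.074  0.627  0.673]
[(-1.36, 0, 26), (-1.28, 0, 25), (-1.2, 0, 6), (-1.12, 0, 0), (-1.04, 0, 0), (-0.96, 0, 21), (-0.88, 4, 27), (-0.8, 17, 27), (-0.72, 29, 28), (-0.64, 26, 28), (-0.56, 28, 26), (-0.48, 26, 7), (-0.4, 31, 0), (-0.32, 26, 0), (-0.24, 30, 0), (-0.16, 27, 0), (-0.08, 31, 0), (0.0, 28, 0), (0.08, 27, 0), (0.16, 29, 0), (0.24, 29, 0), (0.32, 32, 0), (0.4, 28, 0), (0.48, 30, 0), (0.56, 27, 0), (0.64, 14, 0), (0.72, 2, 0), (0.8, 0, 0), (0.88, 0, 0), (0.96, 0, 0), (1.04, 0, 0), (1.12, 0, 0), (1.2, 1, 0), (1.28, 0, 0), (1.36, 0, 34), (1.44, 0, 41), (1.52, 0, 35), (1.6, 0, 39), (1.68, 0, 40)]
hook dir fit 0.08724354113097048 mean ang 0.1557033109526286 tip [0.60762246 0.16031496 0.16887938]
column [0.52672264 0.15664696 0.11988382] 266
```

```bash
python3 -m crank '[[0.028,0,0.0095,0.0004,0.08],[0.028,0,0.0095,0.0004,0.08],[0.028,0,0.009,0.0004,0.07],[0.028,0,0.0083,0.0004,0.07],[0.028,0,0,0,0]]'; python3 m.py
python3 - <<'E'
from h import *
c=np.array([.528,.152]);s=manip.sense();p=np.array(s["tcp_pos"][:2]);psi=yaw()
ph=np.arctan2(*(p-c)[::-1])%(2*np.pi);r=np.linalg.norm(p-c);print("phi",ph,r,psi)
E
```

```text
t: 5.05
tcp_pos: [0.4379, 0.2223, 0.0828]
tool_rot: [0.221, 0.671, -0.22, 0.672]
force: [0.4, -0.5, 0.2]
finger_gap: 0.327
top low [-0.738 -0.718  0.026  0.905  0.933]
[(-1.36, 0, 31), (-1.28, 0, 30), (-1.2, 0, 34), (-1.12, 0, 30), (-1.04, 0, 33), (-0.96, 0, 29), (-0.88, 0, 33), (-0.8, 2, 8), (-0.72, 22, 0), (-0.64, 27, 0), (-0.56, 29, 0), (-0.48, 30, 0), (-0.4, 26, 0), (-0.32, 30, 0), (-0.24, 27, 0), (-0.16, 27, 0), (-0.08, 30, 0), (0.0, 23, 0), (0.08, 2, 0), (0.16, 8, 0), (0.24, 29, 0), (0.32, 27, 0), (0.4, 27, 0), (0.48, 29, 0), (0.56, 28, 0), (0.64, 26, 0), (0.72, 30, 0), (0.8, 24, 0), (0.88, 27, 0), (0.96, 7, 1), (1.04, 0, 32), (1.12, 0, 30), (1.2, 0, 33), (1.28, 0, 32), (1.36, 0, 29), (1.44, 0, 32), (1.52, 0, 34), (1.6, 0, 32), (1.68, 0, 28)]
hook dir fit 0.09645822430946897 mean ang 0.09422562889023256 tip [0.60879407 0.15954185 0.16926499]
column [0.52728357 0.15153703 0.12566021] 87
scene low [-0.928 -0.921 -0.292  0.35   0.394]
[(-1.36, 0, 18), (-1.28, 0, 27), (-1.2, 0, 5), (-1.12, 0, 0), (-1.04, 0, 0), (-0.96, 9, 23), (-0.88, 14, 25), (-0.8, 18, 11), (-0.72, 24, 0), (-0.64, 26, 0), (-0.56, 26, 0), (-0.48, 28, 0), (-0.4, 28, 0), (-0.32, 30, 0), (-0.24, 25, 0), (-0.16, 28, 0), (-0.08, 24, 0), (0.0, 27, 0), (0.08, 20, 0), (0.16, 25, 0), (0.24, 20, 0), (0.32, 15, 0), (0.4, 6, 0), (0.48, 1, 0), (0.56, 0, 0), (0.64, 0, 0), (0.72, 0, 0), (0.8, 0, 0), (0.88, 0, 0), (0.96, 0, 1), (1.04, 0, 22), (1.12, 0, 38), (1.2, 0, 39), (1.28, 0, 34), (1.36, 0, 36), (1.44, 0, 42), (1.52, 0, 36), (1.6, 0, 37), (1.68, 0, 38)]
hook dir fit 0.0814567367311743 mean ang 0.15636737660025762 tip [0.60740541 0.16065703 0.16916612]
column [0.52691724 0.15649567 0.12496219] 237
phi 2.485175616351273 0.11448528768310855 0.9370559258401034
```

Both cameras put the middle of the opening at about 0.10 rad, and the hook direction is also about 0.10 rad, so the cover is lined up. I'll release, lift and look.

```bash
python3 -m crank '[[0.05,0,-0.004,0,0],[0.05,0,0,0,0],[0.05,-0.04,0,0,0],[0.05,-0.045,0,0,0],[0.05,-0.045,0,0,0]]'; python3 -m crank '[[0.05,-0.04,0,0,0.15],[0.05,0,0,0,0.15],[0.05,0,0,0,0.15],[0.05,0,0,0,0.15],[0.05,0,0,0,0.15]]'; python3 -m crank '[[0.05,0,0,0,0.15],[0.05,0,0,0,0.15],[0.05,0,0,0,0.15],[0.05,0,0,0,0.15],[0.05,0,0,0,0.15]]' ; python3 -m crank '[[0.05,0,0,0,0.15],[0.05,0,0,0,0.15],[0.05,0,0,0,0.15],[0.05,0,0,0,0.15],[0.05,0,0,0,0.03]]';  python3 - <<'E'
from h import *
print(yaw(),to(.58,-.047,.25,yaw()))
d=shot("wrist");cv2.imwrite("pics/w4.png",d["image"])
d=shot("top");cv2.imwrite("pics/t4.png",cv2.resize(d["image"][150:300,220:420],None,fx=4,fy=4))
E
```

```text
t: 5.65
tcp_pos: [0.4341, 0.2185, 0.2132]
tool_rot: [0.221, 0.672, -0.221, 0.671]
force: [0.4, -0.1, -0.1]
finger_gap: 0.585
t: 6.15
tcp_pos: [0.4344, 0.2187, 0.2524]
tool_rot: [0.453, 0.543, -0.453, 0.543]
force: [-0.1, 0.0, 0.5]
finger_gap: 0.589
t: 6.65
tcp_pos: [0.4344, 0.2186, 0.2521]
tool_rot: [-0.62, -0.339, 0.621, -0.339]
force: [0.1, 0.0, 0.4]
finger_gap: 0.584
t: 7.15
tcp_pos: [0.4344, 0.2186, 0.2521]
tool_rot: [-0.695, -0.131, 0.695, -0.131]
force: [-0.3, -0.6, -0.2]
finger_gap: 0.586
-1.1979578033591136 {'yaw': np.float64(-0.0), 'tx': np.float64(0.0021), 'ty': np.float64(0.3004), 'tz': np.float64(-0.0389)}
```

View pics/t4.png

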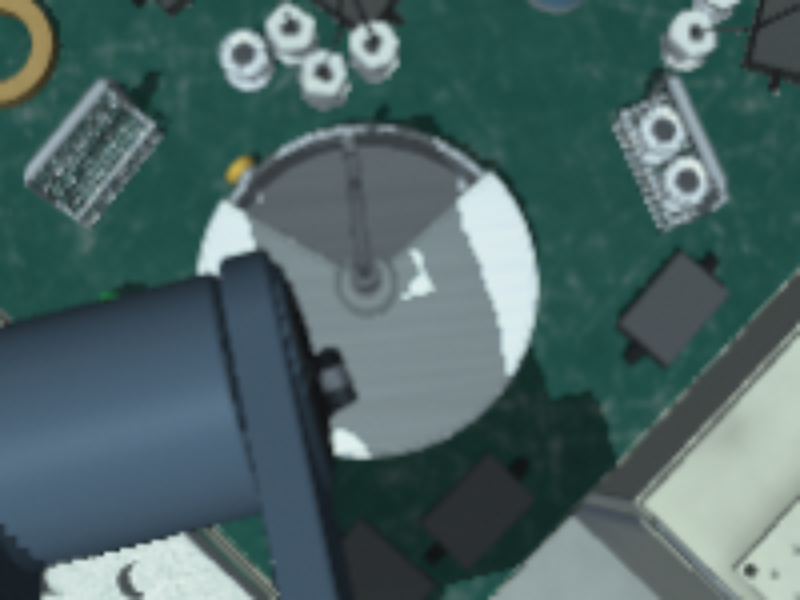

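View pics/w4.png

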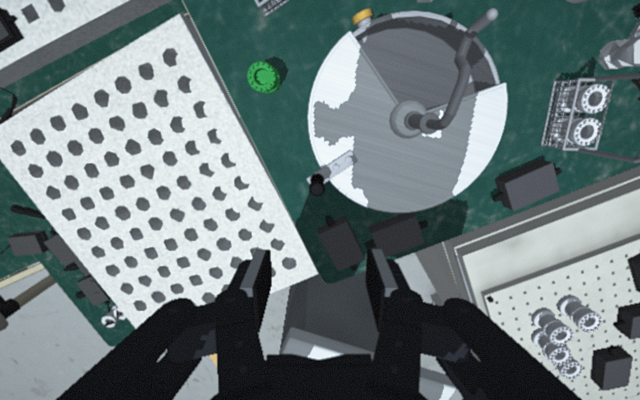

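The opening is symmetric about the hook in both views. I'll refine the hook estimate from the wrist depth, then move to the loaded basket.

Run:
```python
from h import *
W=cloud(shot("wrist")).reshape(-1,3);W=W[~np.isnan(W[:,0])]
c=np.array([.528,.152]);v=W[:,:2]-c;r=np.hypot(*v.T)
k=(W[:,2]>.125)&(W[:,2]<.19)&(r<.1)&(r>.02);P=v[k];u=np.linalg.svd(P-P.mean(0))[2][0]
print(k.sum(),np.arctan(u[1]/u[0]))
for a in np.arange(.02,.09,.01):
    j=k&(r>a)&(r<a+.01)
    if j.sum(): print(round(a,2),W[j].mean(0).round(4),W[j,1].min().round(4),W[j,1].max().round(4),W[j,2].max().round(4))
m=(abs(W[:,2]-.062)<.004)&(r<.112);Q=W[m];a=np.arctan2(v[m,1],v[m,0]);rr=r[m];B=[]
for b in np.arange(-np.pi,np.pi,.05):
    j=(a>=b)&(a<b+.05)
    if j.sum()>4 and rr[j].max()>.095:B.append(Q[j][np.argsort(rr[j])[-3:]].mean(0))
B=np.array(B)
from scipy.optimize import least_squares
f=least_squares(lambda p:np.hypot(B[:,0]-p[0],B[:,1]-p[1])-p[2],[.52,.15,.1],loss='soft_l1',f_scale=.002);print("cover",f.x,len(B))
k=(r<.02)&(W[:,2]>.08)&(W[:,2]<.13);print("col",W[k].mean(0),W[k].min(0),W[k].max(0))
a=np.arctan2(v[:,1],v[:,0]);m=(r>.05)&(r<.09)
lo=m&(W[:,2]<.045);hi=m&(abs(W[:,2]-.062)<.006)
print("edges", np.percentile(a[lo],[.2,99.8]), a[hi&(a<0)].max(), a[hi&(a>0)].min())
print(to(.54,-.075,.25,yaw()))
```

```text
1208 0.10526957341457648
0.02 [0.5526 0.1558 0.1658] 0.1505 0.1591 0.1682
0.03 [0.5626 0.157  0.1655] 0.1519 0.1608 0.1682
0.04 [0.5724 0.1588 0.159 ] 0.1528 0.162 0.1659
0.05 [0.5826 0.1596 0.1455] 0.1547 0.1626 0.1541
0.06 [0.5929 0.1597 0.1446] 0.1545 0.1634 0.1518
0.07 [0.602  0.1614 0.1607] 0.1566 0.1645 0.1723
0.08 [0.6083 0.1613 0.169 ] 0.1579 0.1633 0.1709
cover [0.52864582 0.15253362 0.10615532] 99
col [0.52817692 0.15749591 0.10120716] [0.52001729 0.1468487  0.08114334] [0.5383671  0.16201593 0.12997849]
edges [-0.89329945  0.86359423] -0.7926549383946926 0.9750596004732354
{'yaw': np.float64(-0.0), 'tx': np.float64(0.0022), 'ty': np.float64(0.3119), 'tz': np.float64(0.01)}
```

```bash
python3 -m crank '[[0.05,0,0.045,0.0014,0],[0.05,0,0.045,0.0014,0],[0.05,0,0.045,0.0014,0],[0.05,0,0.045,0.0014,0],[0.05,0,0.045,0.0014,0]]'; python3 -m crank '[[0.04,0,0.043,0.0014,0],[0.04,0,0.043,0.0014,0],[0.04,0,0,0,0]]'
cat > b.py <<'E'
from h import *
import sys
d=shot("wrist");cv2.imwrite(f"pics/{sys.argv[1]}.png",d["image"]);W=cloud(d).reshape(-1,3);W=W[~np.isnan(W[:,0])]
q=np.array([.611,-.047]);m=(W[:,2]>.105)&(W[:,2]<.13)&(np.hypot(*(W[:,:2]-q).T)<.05);P=W[m]
o=P[:,:2].mean(0);u=np.linalg.svd(P[:,:2]-o)[2][0];u*=np.sign(u[0]);t=(P[:,:2]-o)@u;n=(P[:,:2]-o)@[-u[1],u[0]]
mid=o+u*(t.min()+t.max())/2+np.array([-u[1],u[0]])*(np.percentile(n,2)+np.percentile(n,98))/2
print(len(P),"mid",mid,"len",np.ptp(t),"wid",np.ptp(n),"ang",np.arctan2(u[1],u[0]),"z",np.percentile(P[:,2],[5,50,98]))
psi=np.arctan2(u[1],u[0])-np.pi/2
print("yaw now",yaw(),"psi",psi)
for s in (1,-1): g=mid+s*.024*u; print(s,g,to(*g,.096,psi))
E
python3 b.py w5
```

```text
t: 7.8
tcp_pos: [0.5111, 0.0054, 0.2524]
tool_rot: [0.695, 0.132, -0.695, 0.132]
force: [0.6, 0.6, 0.0]
finger_gap: 0.588
t: 8.1
tcp_pos: [0.5423, -0.0793, 0.2524]
tool_rot: [0.696, 0.129, -0.694, 0.132]
force: [-0.2, 0.5, -1.0]
finger_gap: 0.465
905 mid [ 0.61398331 -0.04926638] len 0.08290851110175632 wid 0.008992106130878745 ang 0.3907031734618741 z [0.115663   0.11896696 0.12089024]
yaw now -1.198427990452758 psi -1.1800931533330226
1 [ 0.6361747  -0.04012626] {'yaw': np.float64(-0.0183), 'tx': np.float64(0.1561), 'ty': np.float64(0.0028), 'tz': np.float64(-0.1022)}
-1 [ 0.59179191 -0.05840651] {'yaw': np.float64(-0.0183), 'tx': np.float64(0.1561), 'ty': np.float64(0.0028), 'tz': np.float64(-0.0542)}
```

View pics/w5.png

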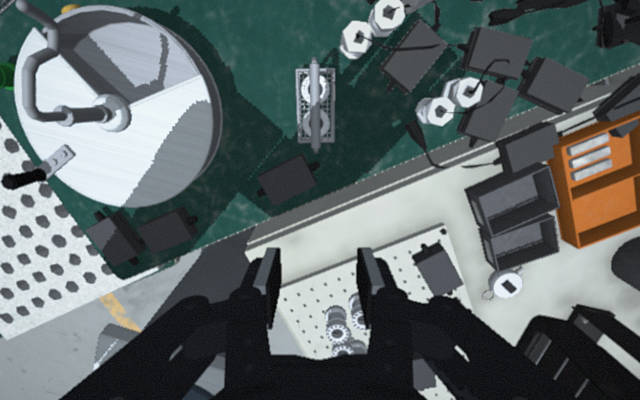

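The wrist view shows the handle from about (316,60) to (316,148), above the two couplings. Its middle is near (0.613,-0.048), and its angle agrees across cameras. I'll grip the end nearer the robot.

```bash
python3 -m crank '[[0.04,0.04,0.0028,-0.027,-0.018],[0.04,0.04,0,-0.027,0],[0.04,0.03,0,0,0],[0.04,0,0,0,0]]'; python3 b.py w6
```

```text
t: 8.55
tcp_pos: [0.587, -0.0536, 0.1378]
tool_rot: [-0.69, -0.141, 0.697, -0.137]
force: [-1.1, -0.7, 0.3]
finger_gap: 0.468
1965 mid [ 0.61515704 -0.04888202] len 0.08105545874277836 wid 0.009030444740209798 ang 0.3882103264967537 z [0.11546604 0.11887834 0.12064921]
yaw now -1.1750214868368427 psi -1.182586000298143
1 [ 0.63737115 -0.03979724] {'yaw': np.float64(0.0076), 'tx': np.float64(0.0443), 'ty': np.float64(0.0051), 'tz': np.float64(-0.0507)}
-1 [ 0.59294293 -0.0579668 ] {'yaw': np.float64(0.0076), 'tx': np.float64(0.0443), 'ty': np.float64(0.0051), 'tz': np.float64(-0.0027)}
```

View pics/w6.png

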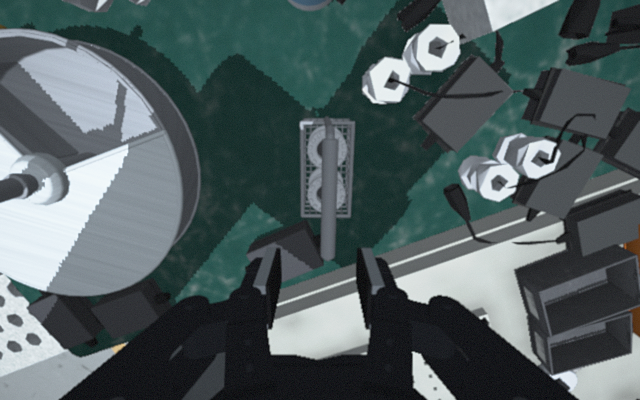

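```bash
python3 -m crank '[[0.04,0,0.004,-0.002,0.007],[0.04,0.022,0,0,0],[0.04,0.02,0,0,0],[0.04,0,0,0,0]]'
python3 - <<'E'
from h import *
d=shot("wrist");cv2.imwrite("pics/w7.png",d["image"]);print(yaw(), to(.592,-.057,.096))
E
```

```text
t: 9.0
tcp_pos: [0.5938, -0.0591, 0.1006]
tool_rot: [-0.694, -0.136, 0.694, -0.136]
force: [-0.2, -0.0, 0.3]
finger_gap: 0.468
-1.1842489184789764 {'yaw': np.float64(-0.0), 'tx': np.float64(0.0055), 'ty': np.float64(-0.0031), 'tz': np.float64(0.0015)}
```

View pics/w7.png

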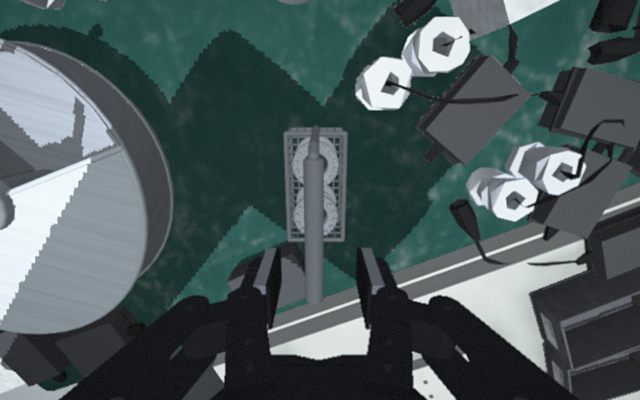

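```bash
python3 -m crank '[[0.04,0.004,-0.001,0,0],[0.0,0,0,0,0],[0.0,0,0,0,0],[0.0,0,0,0,0],[0.0,0,0,0,0]]' 90; python3 -m crank '[[0,0,0,0,0],[0,0,0,0,0],[0,-0.015,0,0,0],[0,-0.02,0,0,0],[0,0,0,0,0]]'
python3 - <<'E'
from h import *
d=shot("wrist");cv2.imwrite("pics/w8.png",d["image"]);st()
d=shot("scene");cv2.imwrite("pics/s8.png",cv2.resize(d["image"][130:310,200:420],None,fx=3.6,fy=3.3))
E
```

```text
t: 9.55
tcp_pos: [0.5944, -0.0582, 0.0975]
tool_rot: [0.694, 0.136, -0.693, 0.136]
force: [-1.4, 0.9, 5.8]
finger_gap: 0.068
t: 10.05
tcp_pos: [0.5955, -0.0586, 0.1331]
tool_rot: [0.695, 0.135, -0.692, 0.137]
force: [0.5, 0.8, -2.8]
finger_gap: 0.066
{'t': 10.1, 'q': [-0.2847, 0.6168, 1.5931, -0.0002, 0.9292, 0.8993], 'qd': [-0.0015, 0.0267, 0.0271, 0.0049, 0.0136, 0.2083], 'tau': [0.1485, -46.6031, -14.6943, 0.0508, 0.0129, 0.0012], 'tcp_pos': [0.5947, -0.0584, 0.1319], 'tool_rot': [0.6947, 0.1355, -0.6932, 0.1364], 'force': [-0.3501, 0.4154, -2.6156], 'ft_torque': [0.039, 0.0661, 0.1988], 'finger_gap': 0.0676}
```

View pics/w8.png

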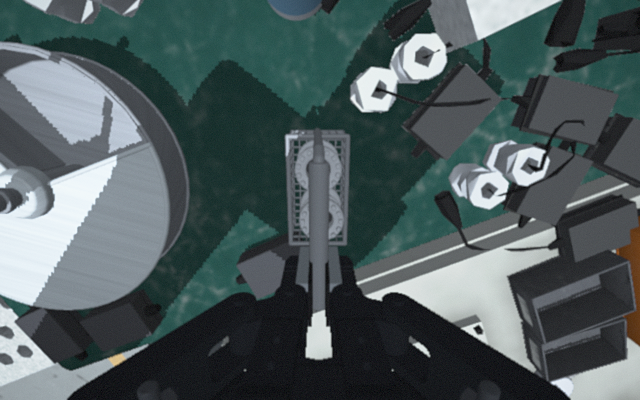

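View pics/s8.png

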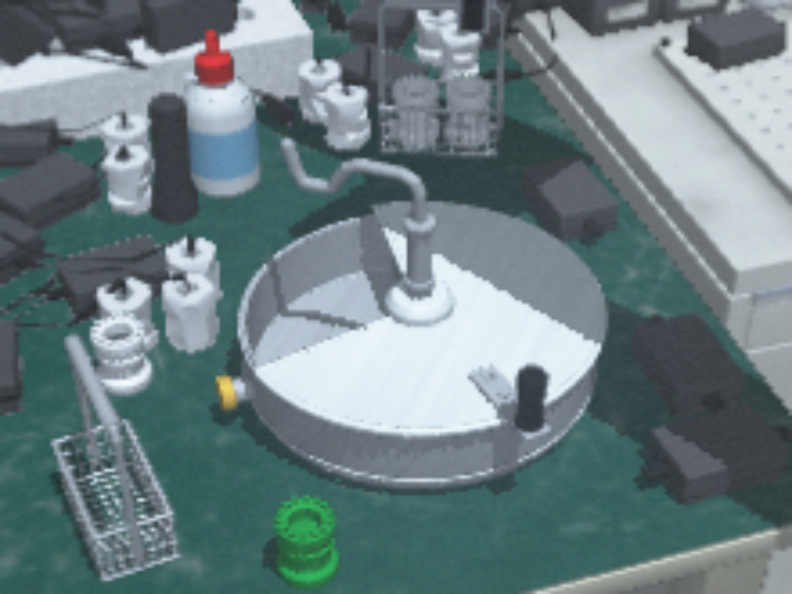

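The basket is gripped and level with both couplings in it. The scene view also confirms the opening is under the hook. I'll lift, then turn to the hook's heading.

```bash
python3 -m crank '[[0,-0.03,0,0,0],[0,-0.03,0,0,0],[0,-0.03,0,0,0],[0,-0.028,0,0,-0.05],[0,0,0,0,-0.1]]'; python3 -m crank '[[0,0,0,0,-0.11],[0,0,0,0,-0.11],[0,0,0,0,-0.11],[0,0,0,0,-0.11],[0,0,0,0,-0.11]]'; python3 -m crank '[[0,0,0,0,-0.11],[0,0,0,0,-0.11],[0,0,0,0,-0.11],[0,0,0,0,-0.11],[0,0,0,0,-0.1]]'; python3 -m crank '[[0,0,0,0,-0.05],[0,0,0,0,0],[0,0,0,0,0]]'
python3 - <<'E'
from h import *
print(yaw(), manip.sense()["finger_gap"])
s=manip.sense();d=shot("wrist");cv2.imwrite("pics/w9.png",d["image"])
W=cloud(d);M=R.from_quat(s["tool_rot"]).as_matrix()
T=(W-s["tcp_pos"])@M   # tool coords
np.savez("w9.npz",T=T)
v=T.reshape(-1,3);v=v[~np.isnan(v[:,0])]
# handle points: x (down) between -.03 and -.005
k=(v[:,0]>-.03)&(v[:,0]<-.008)&(abs(v[:,1])<.02)&(v[:,2]<-.008)&(v[:,2]>-.1);h=v[k]
print("handle",len(h),h.min(0),h.max(0)); 
for a in np.arange(-.08,-.01,.008):
    j=(h[:,2]>a)&(h[:,2]<a+.008)
    if j.sum()>3:print(round(a,3),h[j].mean(0).round(4),h[j,0].min().round(4))
k=(v[:,0]>.04)&(v[:,0]<.11)&(abs(v[:,1])<.06)&(abs(v[:,2])<.1);b=v[k];print("basket",b.min(0),b.max(0))
c=[.5283,.1523];u=np.array([np.cos(.105),np.sin(.105)]);n=np.array([-u[1],u[0]])
for r,z in((.13,.25),(.13,.164),(.06,.164),(.06,.130)):
    g=c+r*u-.0215*n;print(r,g,to(*g,z,.105))
E
```

```text
t: 10.65
tcp_pos: [0.596, -0.0587, 0.2523]
tool_rot: [0.684, 0.187, -0.679, 0.19]
force: [-0.1, -0.5, -2.6]
finger_gap: 0.069
t: 11.15
tcp_pos: [0.5929, -0.058, 0.2473]
tool_rot: [-0.604, -0.368, 0.605, -0.366]
force: [-1.1, 0.3, -2.2]
finger_gap: 0.069
t: 11.65
tcp_pos: [0.593, -0.058, 0.2473]
tool_rot: [0.484, 0.516, -0.485, 0.514]
force: [0.1, -0.8, -2.8]
finger_gap: 0.071
t: 11.95
tcp_pos: [0.5934, -0.0581, 0.248]
tool_rot: [0.473, 0.526, -0.474, 0.525]
force: [0.0, -0.6, -3.4]
finger_gap: 0.072
0.10465258986034857 0.07177227949584321
handle 2887 [-0.02993704 -0.00942127 -0.06322591] [-0.008006    0.00978033 -0.00800019]
-0.064 [-0.017   0.     -0.0591] -0.0228
-0.056 [-0.0211  0.0001 -0.0521] -0.0236
-0.048 [-0.0213  0.0001 -0.0441] -0.024
-0.04 [-0.0213  0.0001 -0.036 ] -0.0238
-0.032 [-0.0212  0.0001 -0.0279] -0.0233
-0.024 [-0.0212  0.0002 -0.02  ] -0.0237
-0.016 [-0.021   0.0002 -0.011 ] -0.0299
basket [ 0.04038066 -0.02252862 -0.06299888] [0.09778412 0.02070207 0.02029633]
0.13 [0.65983739 0.14454334] {'yaw': np.float64(-0.0001), 'tx': np.float64(-0.0017), 'ty': np.float64(0.0872), 'tz': np.float64(-0.1946)}
0.13 [0.65983739 0.14454334] {'yaw': np.float64(-0.0001), 'tx': np.float64(0.0843), 'ty': np.float64(0.0872), 'tz': np.float64(-0.1946)}
0.06 [0.59022291 0.13720684] {'yaw': np.float64(-0.0001), 'tx': np.float64(0.0843), 'ty': np.float64(0.0172), 'tz': np.float64(-0.1946)}
0.06 [0.59022291 0.13720684] {'yaw': np.float64(-0.0001), 'tx': np.float64(0.1183), 'ty': np.float64(0.0172), 'tz': np.float64(-0.1946)}
```

View pics/w9.png

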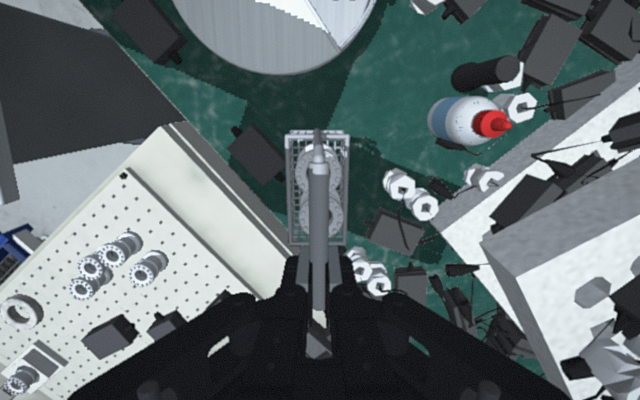

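Handle and basket middle are at tool z ≈ -0.0215, and the basket is level. I'll carry it to the staging point outside the tip.

```bash
python3 -m crank '[[0,0,0.0145,-0.016,0],[0,0,0.0145,-0.016,0],[0,0,0.0145,-0.016,0],[0,0,0.0145,-0.016,0],[0,0,0.0145,-0.016,0]]'; python3 -m crank '[[0,0,0.0145,-0.025,0],[0,0,0,-0.03,0],[0,0,0,-0.03,0],[0,0,0,-0.02,0],[0,0,0,-0.01,0]]';python3 -m crank '[[0,0,0,0,0],[0,0,0,0,0]]'
cat > n.py <<'E'
from h import *
c=[.5283,.1523];u=np.array([np.cos(.105),np.sin(.105)]);n=np.array([-u[1],u[0]])
s=manip.sense();print(yaw(),np.round(s["tcp_pos"],4),np.round(s["force"],1))
for r,z in((.13,.164),(.06,.164),(.06,.130)):
    g=c+r*u-.0215*n;print(r,z,to(*g,z,.105))
E
python3 n.py
python3 - <<'E'
from h import *
cv2.imwrite("pics/s10.png",cv2.resize(shot("scene")["image"][100:310,200:420],None,fx=3.6,fy=2.85))
cv2.imwrite("pics/w10.png",shot("wrist")["image"])
E
```

```text
t: 12.5
tcp_pos: [0.6578, 0.0297, 0.2488]
tool_rot: [0.473, 0.526, -0.473, 0.525]
force: [0.8, -1.0, -2.6]
finger_gap: 0.073
t: 13.0
tcp_pos: [0.6593, 0.1468, 0.2489]
tool_rot: [0.472, 0.526, -0.473, 0.526]
force: [-0.6, -0.9, -3.4]
finger_gap: 0.068
t: 13.2
tcp_pos: [0.66, 0.1439, 0.2493]
tool_rot: [0.473, 0.525, -0.473, 0.526]
force: [0.3, -0.7, -2.7]
finger_gap: 0.071
0.10573337348495987 [0.66   0.1439 0.2493] [ 0.3 -0.7 -2.7]
0.13 0.164 {'yaw': np.float64(0.0007), 'tx': np.float64(0.0853), 'ty': np.float64(-0.0001), 'tz': np.float64(-0.0006)}
0.06 0.164 {'yaw': np.float64(0.0007), 'tx': np.float64(0.0853), 'ty': np.float64(-0.0701), 'tz': np.float64(-0.0006)}
0.06 0.13 {'yaw': np.float64(0.0007), 'tx': np.float64(0.1193), 'ty': np.float64(-0.0701), 'tz': np.float64(-0.0006)}
```

View pics/s10.png

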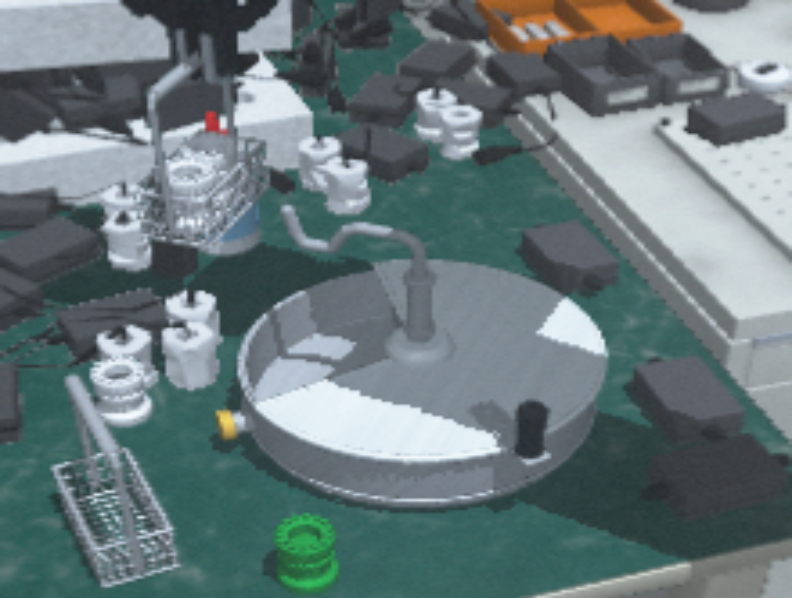

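View pics/w10.png

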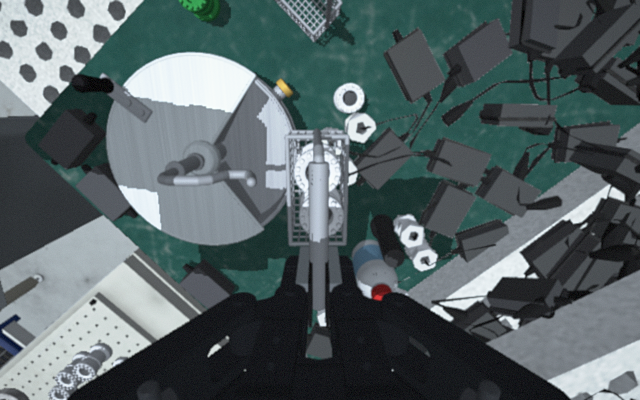

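```bash
python3 - <<'E'
from h import *
s=manip.sense();W=cloud(shot("wrist")).reshape(-1,3);W=W[~np.isnan(W[:,0])]
M=R.from_quat(s["tool_rot"]).as_matrix()
v=W[:,:2]-[.5283,.1523];a=v@[np.cos(.105),np.sin(.105)];b=v@[-np.sin(.105),np.cos(.105)]
k=(W[:,2]>.125)&(W[:,2]<.19)&(np.hypot(a,b)<.095)
for lo in np.arange(.01,.09,.01):
    j=k&(a>lo)&(a<lo+.01)
    if j.sum()>3: print(round(lo,2),j.sum(),"lat",b[j].min().round(4),b[j].max().round(4),"z",W[j,2].max().round(4),"toolz",((W[j]-s["tcp_pos"])@M)[:,2].mean().round(4))
print("tip a",a[k&(W[:,2]>.16)].max())
E
python3 -m crank '[[0,0.03,0,0,0],[0,0.03,0,0,0],[0,0.016,0,0,0],[0,0.009,0,0,0],[0,0,0,0,0]]'; python3 n.py
```

```text
0.01 126 lat -0.0031 0.0033 z 0.169 toolz -0.023
0.02 113 lat -0.0031 0.0034 z 0.1679 toolz -0.023
0.03 131 lat -0.0038 0.0042 z 0.1683 toolz -0.0231
0.04 172 lat -0.0039 0.004 z 0.1653 toolz -0.0234
0.05 147 lat -0.0039 0.004 z 0.1555 toolz -0.0233
0.06 102 lat -0.0042 0.004 z 0.1484 toolz -0.0234
0.07 119 lat -0.0039 0.004 z 0.1717 toolz -0.0243
0.08 29 lat -0.0029 0.003 z 0.1713 toolz -0.023
tip a 0.08226144227630874
t: 13.85
tcp_pos: [0.6594, 0.144, 0.163]
tool_rot: [0.472, 0.526, -0.474, 0.525]
force: [-0.8, -0.4, -2.2]
finger_gap: 0.071
0.10485332331768749 [0.6594 0.144  0.163 ] [-0.8 -0.4 -2.2]
0.13 0.164 {'yaw': np.float64(-0.0001), 'tx': np.float64(-0.001), 'ty': np.float64(0.0005), 'tz': np.float64(-0.0005)}
0.06 0.164 {'yaw': np.float64(-0.0001), 'tx': np.float64(-0.001), 'ty': np.float64(-0.0695), 'tz': np.float64(-0.0005)}
0.06 0.13 {'yaw': np.float64(-0.0001), 'tx': np.float64(0.033), 'ty': np.float64(-0.0695), 'tz': np.float64(-0.0005)}
```

```bash
python3 -m crank '[[0,-0.001,-0.014,-0.001,0],[0,0,-0.014,0,0],[0,0,-0.014,0,0],[0,0,-0.014,0,0],[0,0,-0.0135,0,0]]'; python3 -m crank '[[0,0,0,0,0],[0,0,0,0,0]]'; python3 n.py
python3 - <<'E'
from h import *
s=manip.sense();d=shot("wrist");W=cloud(d);cv2.imwrite("pics/w11.png",d["image"])
v=W[...,:2]-[.5283,.1523];a=v@[np.cos(.105),np.sin(.105)];b=v@[-np.sin(.105),np.cos(.105)]
z=W[...,2]
k=(abs(b)<.005)&(a>-.01)&(a<.1)&(z>.12)
for lo in np.arange(-.01,.1,.006):
    j=k&(a>lo)&(a<lo+.006)
    if j.sum()>2: print(round(lo,3),j.sum(),"z",np.percentile(z[j],[5,50,95]).round(4))
cv2.imwrite("pics/s11.png",cv2.resize(shot("scene")["image"][100:310,200:420],None,fx=3.6,fy=2.85))
E
```

```text
t: 14.35
tcp_pos: [0.5916, 0.1383, 0.1673]
tool_rot: [0.474, 0.525, -0.472, 0.527]
force: [0.2, 0.1, -3.2]
finger_gap: 0.073
t: 14.55
tcp_pos: [0.5922, 0.1385, 0.1668]
tool_rot: [0.474, 0.525, -0.472, 0.527]
force: [0.0, 0.6, -4.1]
finger_gap: 0.073
0.10564002830531004 [0.5922 0.1385 0.1668] [ 0.   0.6 -4.1]
0.13 0.164 {'yaw': np.float64(0.0006), 'tx': np.float64(0.0028), 'ty': np.float64(0.0679), 'tz': np.float64(0.001)}
0.06 0.164 {'yaw': np.float64(0.0006), 'tx': np.float64(0.0028), 'ty': np.float64(-0.0021), 'tz': np.float64(0.001)}
0.06 0.13 {'yaw': np.float64(0.0006), 'tx': np.float64(0.0368), 'ty': np.float64(-0.0021), 'tz': np.float64(0.001)}
-0.01 48 z [0.1303 0.1313 0.1321]
-0.004 124 z [0.1309 0.1455 0.1614]
0.002 415 z [0.1307 0.1446 0.1644]
0.008 232 z [0.1294 0.1653 0.1672]
0.014 175 z [0.163  0.1661 0.1675]
0.02 170 z [0.1636 0.1662 0.1675]
0.026 172 z [0.1632 0.1661 0.1674]
0.032 176 z [0.1629 0.1659 0.1674]
0.038 336 z [0.1606 0.1653 0.2608]
0.044 1950 z [0.1573 0.248  0.2611]
0.05 1842 z [0.1481 0.2479 0.2609]
0.056 227 z [0.1454 0.1882 0.1901]
0.062 209 z [0.1853 0.1883 0.1901]
0.068 1889 z [0.1511 0.2478 0.261 ]
0.074 2046 z [0.1664 0.2477 0.2612]
0.08 127 z [0.1683 0.2547 0.2614]
```

View pics/w11.png

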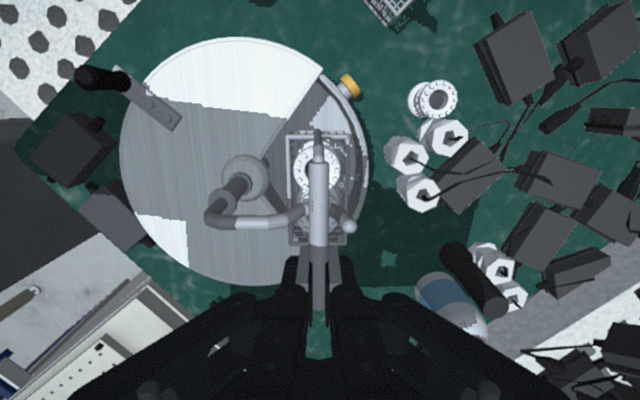

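View pics/s11.png

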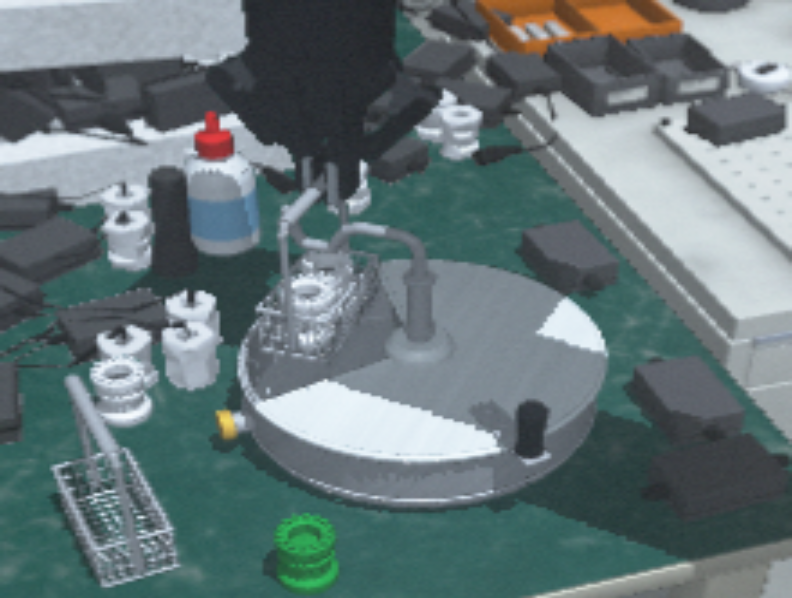

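The handle is over the U: the bar spans r = 57–68 mm, between the neck and the tip. The basket is above the opening, so I'll lower it.

```bash
python3 -m crank '[[0,0.004,-0.0015,0.001,0],[0,0.01,0,0,0],[0,0.01,0,0,0],[0,0.006,0,0,0],[0,0,0,0,0]]'; python3 -m crank '[[0,0.003,0,0,0],[0,0.002,0,0,0],[0,0,0,0,0]]'; python3 n.py
```

```text
t: 15.15
tcp_pos: [0.5882, 0.1373, 0.1334]
tool_rot: [0.472, 0.527, -0.474, 0.525]
force: [-1.3, 0.4, -2.3]
finger_gap: 0.067
t: 15.45
tcp_pos: [0.5897, 0.1375, 0.1309]
tool_rot: [0.473, 0.526, -0.472, 0.526]
force: [-0.5, -0.3, 0.4]
finger_gap: 0.068
0.10614992311750321 [0.5897 0.1375 0.1309] [-0.5 -0.3  0.4]
0.13 0.164 {'yaw': np.float64(0.0011), 'tx': np.float64(-0.0331), 'ty': np.float64(0.0705), 'tz': np.float64(0.0003)}
0.06 0.164 {'yaw': np.float64(0.0011), 'tx': np.float64(-0.0331), 'ty': np.float64(0.0005), 'tz': np.float64(0.0003)}
0.06 0.13 {'yaw': np.float64(0.0011), 'tx': np.float64(0.0009), 'ty': np.float64(0.0005), 'tz': np.float64(0.0003)}
```

The vertical force went from about −2.7 to +0.4 N, so the hook now carries the basket. I'll release gently.

```bash
python3 -m crank '[[0.015,0,0,0,0],[0.022,0,0,0,0],[0.03,0,0,0,0],[0.03,0,0,0,0],[0.03,0,0,0,0]]' 20; python3 n.py
python3 - <<'E'
from h import *
d=shot("wrist");cv2.imwrite("pics/w12.png",d["image"])
cv2.imwrite("pics/s12.png",cv2.resize(shot("scene")["image"][100:310,200:420],None,fx=3.6,fy=2.85))
E
```

```text
t: 15.95
tcp_pos: [0.5893, 0.1374, 0.1304]
tool_rot: [0.473, 0.526, -0.473, 0.526]
force: [0.5, -0.1, 0.9]
finger_gap: 0.354
0.10595566139262344 [0.5893 0.1374 0.1304] [ 0.5 -0.1  0.9]
0.13 0.164 {'yaw': np.float64(0.001), 'tx': np.float64(-0.0336), 'ty': np.float64(0.0709), 'tz': np.float64(0.0003)}
0.06 0.164 {'yaw': np.float64(0.001), 'tx': np.float64(-0.0336), 'ty': np.float64(0.0009), 'tz': np.float64(0.0003)}
0.06 0.13 {'yaw': np.float64(0.001), 'tx': np.float64(0.0004), 'ty': np.float64(0.0009), 'tz': np.float64(0.0003)}
```

View pics/w12.png

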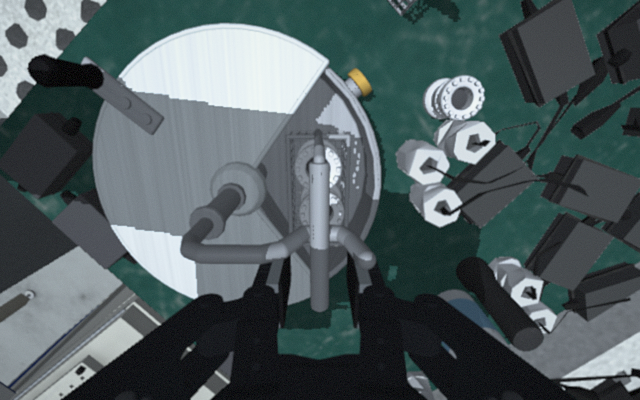

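View pics/s12.png

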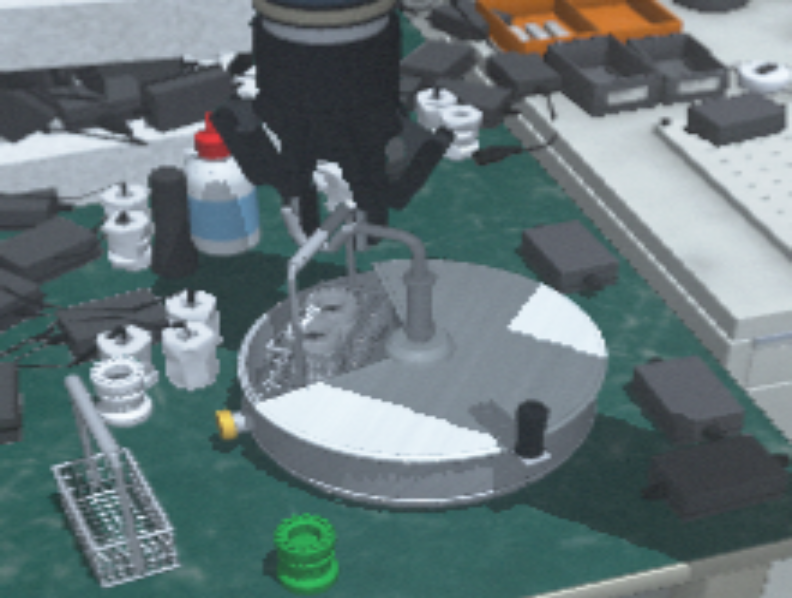

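The handle is in the seat and the fingers are clear of it. I'll withdraw straight up.

```bash
python3 -m crank '[[0.03,-0.01,0,0,0],[0.03,-0.02,0,0,0],[0.03,-0.04,0,0,0],[0.03,-0.04,0,0,0],[0.03,-0.04,0,0,0]]'; python3 -m crank '[[0.03,0,0,0.05,0],[0.03,0,0,0.05,0],[0.03,0,0,0.04,0],[0.03,0,0,0,0],[0.03,0,0,0,0]]'
python3 - <<'E'
from h import *
st()
d=shot("top");cv2.imwrite("pics/t13.png",cv2.resize(d["image"][150:300,220:420],None,fx=4,fy=4))
cv2.imwrite("pics/s13.png",cv2.resize(shot("scene")["image"][100:310,200:420],None,fx=3.6,fy=2.85))
d=shot("wrist");W=cloud(d).reshape(-1,3);cv2.imwrite("pics/w13.png",d["image"])
for n,W in (("wrist",W),("top",cloud(shot("top")).reshape(-1,3)),("scene",cloud(shot("scene")).reshape(-1,3))):
    W=W[~np.isnan(W[:,0])];v=W[:,:2]-[.5283,.1523];a=v@[np.cos(.105),np.sin(.105)];b=v@[-np.sin(.105),np.cos(.105)]
    k=(W[:,2]>.138)&(W[:,2]<.16)&(abs(b)>.008)&(abs(b)<.05)&(a>.04)&(a<.08)
    if k.sum()>5:
        u=np.polyfit(b[k],a[k],1);uz=np.polyfit(b[k],W[k,2],1)
        print(n,k.sum(),"a",a[k].mean(),"b",b[k].min(),b[k].max(),"ztop",np.percentile(W[k,2],[50,95]),"slopes",u[0],uz[0])
E
```

```text
t: 16.55
tcp_pos: [0.589, 0.1374, 0.2825]
tool_rot: [0.473, 0.526, -0.473, 0.526]
force: [1.2, 0.4, -0.3]
finger_gap: 0.347
t: 17.05
tcp_pos: [0.6041, -0.0027, 0.2808]
tool_rot: [0.474, 0.525, -0.473, 0.525]
force: [-0.2, 0.2, 0.4]
finger_gap: 0.353
{'t': 17.05, 'q': [-0.1895, 0.4476, 1.429, 0.0006, 1.2647, -0.2933], 'qd': [0.0396, -0.001, 0.014, 0.0052, -0.0009, 0.0007], 'tau': [-1.2036, -41.5077, -19.2231, -0.1, -0.0466, -0.0124], 'tcp_pos': [0.6041, -0.0027, 0.2808], 'tool_rot': [0.4737, 0.5252, -0.4732, 0.5252], 'force': [-0.1576, 0.154, 0.3563], 'ft_torque': [0.0119, -0.0095, 0.0203], 'finger_gap': 0.3533}
wrist 495 a 0.059196657266911396 b -0.04286487151593226 -0.008040235121449255 ztop [0.15261432 0.15438179] slopes -0.011782033169838021 0.11960190490063324
top 103 a 0.05810523638456844 b -0.04256565208723702 0.03951657912652413 ztop [0.15284012 0.15598972] slopes 0.0005562781640322857 -0.01281928977090439
scene 111 a 0.05641545680681993 b -0.03940882731998223 0.04391247646438471 ztop [0.15222863 0.1543771 ] slopes 0.004634874419785384 -0.04431386453880442
```

View pics/s13.png

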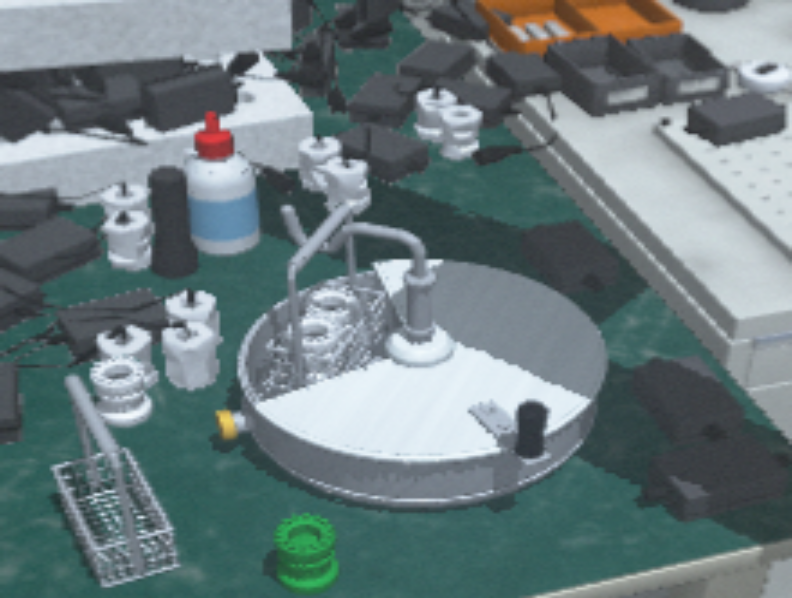

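View pics/t13.png

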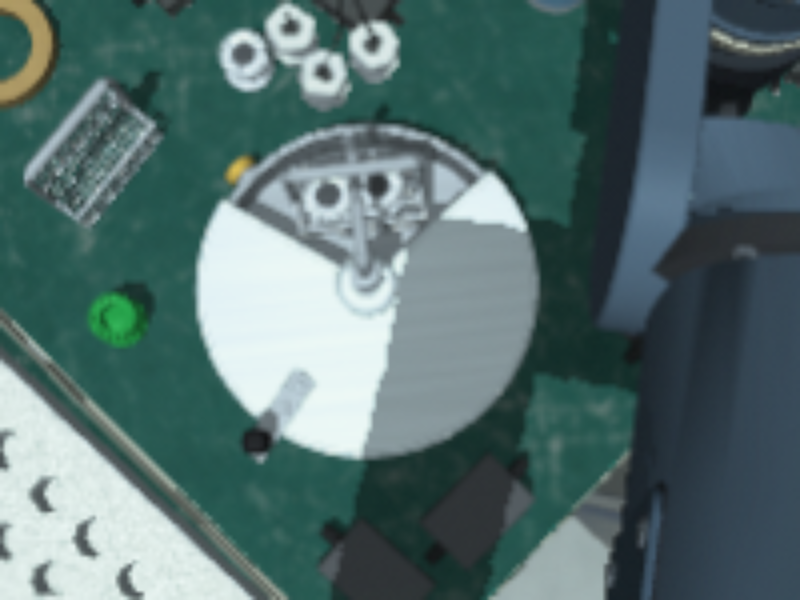

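```bash
python3 m.py | grep -v '^\['
```

```text
top low [-0.744 -0.735 -0.375  0.93   0.94 ]
hook dir fit -1.4669286729642055 mean ang 0.09680173221359316 tip [0.60853505 0.15950654 0.17045919]
column [0.52724531 0.15163441 0.12517425] 87
scene low [-0.927 -0.926  0.27   0.69   0.749]
hook dir fit -1.4411436595322336 mean ang 0.21753032937198324 tip [0.60554051 0.16359612 0.17162988]
column [0.52669267 0.15667388 0.11966846] 269
```

```bash
python3 -m crank '[[0.03,0,0,0,0],[0.03,0,0,0,0],[0.03,0,0,0,0]]'; python3 -c "
from station import manip
print(manip.sign_off())"
```

```text
t: 17.7
tcp_pos: [0.6041, -0.0016, 0.2803]
tool_rot: [0.473, 0.526, -0.473, 0.526]
force: [0.5, -0.5, -0.1]
finger_gap: 0.354
the job is handed in; nothing more can be done
None
```

I turned the cover by its peg until the opening was under the hook. Then I hung the loaded basket on the hook by the middle of its handle, backed the arm well clear, and handed the job in at about 17.7 s of the 61 s allowed.

My last checks, made just before hand-in (no verdict was reported):

- **Handle in the seat:** the middle of the handle is 56–59 mm from the pot's axis (seat at 60 mm) and within about 2 mm sideways. Its axis is about 149 mm high, and it is square to the hook within about 0.01 rad.
- **Level:** the top camera gives a slope of −0.013 and the scene camera −0.044. The wrist camera's fit gave 0.12, but it saw only one end of the handle, so I did not rely on it.
- **Couplings:** both are visible in the basket, which hangs down through the opening.
- **Cover:** its opening is centred at about 0.10 rad and the hook points at about 0.105 rad, so it is lined up within roughly 0.02 rad.
- **Other items:** the empty basket and the other things in view look unmoved. I checked these by eye only and did not measure them again. In the last pictures the adapters were in the arm's shadow.

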